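# Swap the drive cartridges in a desktop dock

## Task

Swap the drives in the white dock: slide its yellow lock bar fully to the robot's left to release it, pull out every orange-handled old cartridge and lay it flat in the grey tray, and slide every blue-handled fresh cartridge from the desk fully home into a bay, handle outwards. With all of them in place and let go, slide the lock bar fully to the right again to lock them in. Leave the other things on the desk where they are.

Things in the scene. Friction and masses are not known exactly. Their poses are not given: they have to be found in the camera images.
- dock: White desktop drive dock, fixed, 270 wide, 78 deep, 50 mm high. Three side-by-side bays (84 mm apart, the middle one at y = 0) are level slots open to the front. Origin: at desk level, middle of the front face. +x points into the slots, +y to the dock's left (seen from the robot), z up. Turned up to 0.22 rad on the desk.
- tray: Grey low open tray, fixed, 150 x 210 mm outside (x, y), 16 mm high, walls and floor 4 mm thick. Origin: centre of its underside.
- lock (a joint): Yellow lock bar, a slider along the dock's y, stays where left (friction 1.5 N): 0 = fully right, locked; 0.028 m = fully left, released. It lies 2 to 8 mm before the face, underside 45.5 mm over the desk; tabs hang from it to 30 mm. At 0 each tab holds the left shoulder of a cartridge; above 0.012 bays are clear. A cartridge over 3 mm short of home blocks the tabs.
- lock_grip (a point): Centre of the lock bar's grip block: yellow, 14 mm wide along the dock's y (pinch it there), 26 mm along x, 28 mm tall (55 to 83 mm above the desk), on top of the dock, 22 mm behind the face; at the dock's y = -14 mm when locked, +14 mm when released.
- bay0 (a point): Bay 0, the right slot: point on its floor at the middle of its mouth, in the plane of the face, 26 mm above the desk; axes as the dock's. Slot 54.4 mm wide, 16.4 high, 62 deep to the back stop, 4 mm chamfers at the mouth. A cartridge fully home has its origin at x = +11.5, z = +7 mm here, its shoulders 1 mm inside the face and its handle out 39 mm.
- bay1 (a point): Bay 1, the middle slot: point on its floor at the middle of its mouth, in the plane of the face, 26 mm above the desk; axes as the dock's. Slot 54.4 mm wide, 16.4 high, 62 deep to the back stop, 4 mm chamfers at the mouth. A cartridge fully home has its origin at x = +11.5, z = +7 mm here, its shoulders 1 mm inside the face and its handle out 39 mm.
- bay2 (a point): Bay 2, the left slot: point on its floor at the middle of its mouth, in the plane of the face, 26 mm above the desk; axes as the dock's. Slot 54.4 mm wide, 16.4 high, 62 deep to the back stop, 4 mm chamfers at the mouth. A cartridge fully home has its origin at x = +11.5, z = +7 mm here, its shoulders 1 mm inside the face and its handle out 39 mm.
- old1: Old cartridge, aluminium slab 14 mm thick, 101 mm long: body 61 x 52 mm wide, then a handle 40 x 30 mm wide in orange, leaving an 11 mm shoulder each side. Same both faces. Origin: centre of the solid; x from handle to nose (enters the bay): nose at +50.5, shoulders -10.5, handle end -50.5 mm. 80 to 130 g. Starts home in bay 0, locked in. None at the start if absent.
- old2: Old cartridge, aluminium slab 14 mm thick, 101 mm long: body 61 x 52 mm wide, then a handle 40 x 30 mm wide in orange, leaving an 11 mm shoulder each side. Same both faces. Origin: centre of the solid; x from handle to nose (enters the bay): nose at +50.5, shoulders -10.5, handle end -50.5 mm. 80 to 130 g. Starts home in bay 1, locked in. None at the start if absent.
- old3: Old cartridge, aluminium slab 14 mm thick, 101 mm long: body 61 x 52 mm wide, then a handle 40 x 30 mm wide in orange, leaving an 11 mm shoulder each side. Same both faces. Origin: centre of the solid; x from handle to nose (enters the bay): nose at +50.5, shoulders -10.5, handle end -50.5 mm. 80 to 130 g. Starts home in bay 2, locked in. None at the start if absent.
- fresh1: Fresh cartridge, aluminium slab 14 mm thick, 101 mm long: body 61 x 52 mm wide, then a handle 40 x 30 mm wide in blue, leaving an 11 mm shoulder each side. Same both faces. Origin: centre of the solid; x from handle to nose (enters the bay): nose at +50.5, shoulders -10.5, handle end -50.5 mm. 80 to 130 g. Starts flat on the desk at the right. None at the start if absent.
- fresh2: Fresh cartridge, aluminium slab 14 mm thick, 101 mm long: body 61 x 52 mm wide, then a handle 40 x 30 mm wide in blue, leaving an 11 mm shoulder each side. Same both faces. Origin: centre of the solid; x from handle to nose (enters the bay): nose at +50.5, shoulders -10.5, handle end -50.5 mm. 80 to 130 g. Starts flat on the desk at the right. None at the start if absent.
- fresh3: Fresh cartridge, aluminium slab 14 mm thick, 101 mm long: body 61 x 52 mm wide, then a handle 40 x 30 mm wide in blue, leaving an 11 mm shoulder each side. Same both faces. Origin: centre of the solid; x from handle to nose (enters the bay): nose at +50.5, shoulders -10.5, handle end -50.5 mm. 80 to 130 g. Starts flat on the desk at the right. None at the start if absent.
- mouse: White computer mouse, 100 x 58 x 31 mm, to be left alone. Origin: centre of its underside.
- dial: Round metal desk dial, 68 mm across and 22 mm high, to be left alone. Origin: centre of its underside.
- stick: Red memory stick, 58 x 18 x 9 mm, lying on the desk, to be left alone. Origin: underside, 6 mm from its middle.
- mug: Blue mug, 80 mm across, 90 mm high, to be left alone. Origin: centre of its underside.
- driver: Screwdriver 150 mm long lying on the desk, to be left alone.
- gamepad: Green game controller, about 110 x 145 x 32 mm, to be left alone. Origin: centre of its underside.
Mind the look-alikes: they are no part of the job. Leave any red or turquoise look-alike of the old1 alone.

How it is judged (in metres and radians):
On the way, in this order (a step that is already met when the one before it is completed fails the run):
1. the lock bar is slid to the robot's left, released (beyond 22 of its 28 mm) (value of joint lock above 0.022 m), for 0.2 s.
2. every old cartridge lies flat in the tray and every fresh one is fully home in a bay, let go and at rest (x of old1 in the frame of tray between -0.065 and 0.065 m and y of old1 in the frame of tray between -0.095 and 0.095 m and z of old1 in the frame of tray between 0.004 and 0.045 m and angle between the z axis of each of old1, old2, old3 and the z axis of tray, either way round below 0.1 rad and x of old2 in the frame of tray between -0.065 and 0.065 m and y of old2 in the frame of tray between -0.095 and 0.095 m and z of old2 in the frame of tray between 0.004 and 0.045 m and x of old3 in the frame of tray between -0.065 and 0.065 m and y of old3 in the frame of tray between -0.095 and 0.095 m and z of old3 in the frame of tray between 0.004 and 0.045 m and ((x of fresh1 in the frame of bay0 between 0.0085 and 0.014 m and y of fresh1 in the frame of bay0 between -0.003 and 0.003 m and z of fresh1 in the frame of bay0 between 0.004 and 0.0105 m and angle between the x axis of fresh1 and the x axis of dock, either way round below 0.05 rad) or (x of fresh1 in the frame of bay1 between 0.0085 and 0.014 m and y of fresh1 in the frame of bay1 between -0.003 and 0.003 m and z of fresh1 in the frame of bay1 between 0.004 and 0.0105 m and angle between the x axis of fresh1 and the x axis of dock, either way round below 0.05 rad) or (x of fresh1 in the frame of bay2 between 0.0085 and 0.014 m and y of fresh1 in the frame of bay2 between -0.003 and 0.003 m and z of fresh1 in the frame of bay2 between 0.004 and 0.0105 m and angle between the x axis of fresh1 and the x axis of dock, either way round below 0.05 rad)) and ((x of fresh2 in the frame of bay0 between 0.0085 and 0.014 m and y of fresh2 in the frame of bay0 between -0.003 and 0.003 m and z of fresh2 in the frame of bay0 between 0.004 and 0.0105 m and angle between the x axis of fresh2 and the x axis of dock, either way round below 0.05 rad) or (x of fresh2 in the frame of bay1 between 0.0085 and 0.014 m and y of fresh2 in the frame of bay1 between -0.003 and 0.003 m and z of fresh2 in the frame of bay1 between 0.004 and 0.0105 m and angle between the x axis of fresh2 and the x axis of dock, either way round below 0.05 rad) or (x of fresh2 in the frame of bay2 between 0.0085 and 0.014 m and y of fresh2 in the frame of bay2 between -0.003 and 0.003 m and z of fresh2 in the frame of bay2 between 0.004 and 0.0105 m and angle between the x axis of fresh2 and the x axis of dock, either way round below 0.05 rad)) and ((x of fresh3 in the frame of bay0 between 0.0085 and 0.014 m and y of fresh3 in the frame of bay0 between -0.003 and 0.003 m and z of fresh3 in the frame of bay0 between 0.004 and 0.0105 m and angle between the x axis of fresh3 and the x axis of dock, either way round below 0.05 rad) or (x of fresh3 in the frame of bay1 between 0.0085 and 0.014 m and y of fresh3 in the frame of bay1 between -0.003 and 0.003 m and z of fresh3 in the frame of bay1 between 0.004 and 0.0105 m and angle between the x axis of fresh3 and the x axis of dock, either way round below 0.05 rad) or (x of fresh3 in the frame of bay2 between 0.0085 and 0.014 m and y of fresh3 in the frame of bay2 between -0.003 and 0.003 m and z of fresh3 in the frame of bay2 between 0.004 and 0.0105 m and angle between the x axis of fresh3 and the x axis of dock, either way round below 0.05 rad)) and linear speed of each of old1, old2, old3, fresh1, fresh2, fresh3 below 0.02 m/s and contact force between each of old1, old2, old3, fresh1, fresh2, fresh3 and the fingers below 0.2 N), for 0.2 s.
3. the lock bar is slid fully right, locked (value of joint lock below 0.003 m), for 0.2 s.
At the end, for the whole second after the job is handed in: Every old cartridge lies flat in the tray (within its walls, tilted less than 0.1 rad); every fresh cartridge is in a bay within 3 mm of fully home and within 3 mm of the bay's middle, handle out; the lock bar is within 3 mm of fully right; all is let go and at rest (x of old1 in the frame of tray between -0.065 and 0.065 m and y of old1 in the frame of tray between -0.095 and 0.095 m and z of old1 in the frame of tray between 0.004 and 0.045 m and angle between the z axis of each of old1, old2, old3 and the z axis of tray, either way round below 0.1 rad and x of old2 in the frame of tray between -0.065 and 0.065 m and y of old2 in the frame of tray between -0.095 and 0.095 m and z of old2 in the frame of tray between 0.004 and 0.045 m and x of old3 in the frame of tray between -0.065 and 0.065 m and y of old3 in the frame of tray between -0.095 and 0.095 m and z of old3 in the frame of tray between 0.004 and 0.045 m and ((x of fresh1 in the frame of bay0 between 0.0085 and 0.014 m and y of fresh1 in the frame of bay0 between -0.003 and 0.003 m and z of fresh1 in the frame of bay0 between 0.004 and 0.0105 m and angle between the x axis of fresh1 and the x axis of dock, either way round below 0.05 rad) or (x of fresh1 in the frame of bay1 between 0.0085 and 0.014 m and y of fresh1 in the frame of bay1 between -0.003 and 0.003 m and z of fresh1 in the frame of bay1 between 0.004 and 0.0105 m and angle between the x axis of fresh1 and the x axis of dock, either way round below 0.05 rad) or (x of fresh1 in the frame of bay2 between 0.0085 and 0.014 m and y of fresh1 in the frame of bay2 between -0.003 and 0.003 m and z of fresh1 in the frame of bay2 between 0.004 and 0.0105 m and angle between the x axis of fresh1 and the x axis of dock, either way round below 0.05 rad)) and ((x of fresh2 in the frame of bay0 between 0.0085 and 0.014 m and y of fresh2 in the frame of bay0 between -0.003 and 0.003 m and z of fresh2 in the frame of bay0 between 0.004 and 0.0105 m and angle between the x axis of fresh2 and the x axis of dock, either way round below 0.05 rad) or (x of fresh2 in the frame of bay1 between 0.0085 and 0.014 m and y of fresh2 in the frame of bay1 between -0.003 and 0.003 m and z of fresh2 in the frame of bay1 between 0.004 and 0.0105 m and angle between the x axis of fresh2 and the x axis of dock, either way round below 0.05 rad) or (x of fresh2 in the frame of bay2 between 0.0085 and 0.014 m and y of fresh2 in the frame of bay2 between -0.003 and 0.003 m and z of fresh2 in the frame of bay2 between 0.004 and 0.0105 m and angle between the x axis of fresh2 and the x axis of dock, either way round below 0.05 rad)) and ((x of fresh3 in the frame of bay0 between 0.0085 and 0.014 m and y of fresh3 in the frame of bay0 between -0.003 and 0.003 m and z of fresh3 in the frame of bay0 between 0.004 and 0.0105 m and angle between the x axis of fresh3 and the x axis of dock, either way round below 0.05 rad) or (x of fresh3 in the frame of bay1 between 0.0085 and 0.014 m and y of fresh3 in the frame of bay1 between -0.003 and 0.003 m and z of fresh3 in the frame of bay1 between 0.004 and 0.0105 m and angle between the x axis of fresh3 and the x axis of dock, either way round below 0.05 rad) or (x of fresh3 in the frame of bay2 between 0.0085 and 0.014 m and y of fresh3 in the frame of bay2 between -0.003 and 0.003 m and z of fresh3 in the frame of bay2 between 0.004 and 0.0105 m and angle between the x axis of fresh3 and the x axis of dock, either way round below 0.05 rad)) and linear speed of each of old1, old2, old3, fresh1, fresh2, fresh3 below 0.02 m/s and value of joint lock below 0.003 m); the robot touches nothing.
It fails at once if a bystander (mouse, dial, memory stick, mug, screwdriver, game controller) is moved more than 40 mm (distance of any of mouse, dial, stick, mug, driver, gamepad from where it was at the start of the episode above 0.04 m).
Of old1, old2, old3 only 2 to 3 are there at a start; the rules pass over those that are not, and their reading is None.
Of fresh1, fresh2, fresh3 only 2 to 3 are there at a start; the rules pass over those that are not, and their reading is None.
At some moment in a run one of fresh1, fresh2, fresh3 may be knocked a few centimetres aside while the robot is not near it.
Once in a run the grip may slacken for a moment while it holds something.
It also fails if it takes over 210 s, if anything falls off the work surface, if the arm or the gripper's body presses on something with over 40 N, if the wrist force passes 120 N, or if a joint passes its speed limit or range.

## Robot

A 6-joint arm with a two-finger parallel gripper is mounted at the origin on the work surface. World frame = base frame: x ahead of the robot, y to its left, z up, the work surface at z = 0. Lengths are in m, angles in degrees, forces in N, time in s.
With the tool pointing down it reaches from about 0.375 to 0.9 m from the base axis. Payload 3.1 kg.
Tool frame: the origin (TCP) lies between the finger pads; the fingertips stand 11 mm ahead of it and the grasp point (between the pads) lies 8 mm behind it; z points along the fingers, y is the line along which they close (so a half turn about z gives the same grasp; the last joint's range is limited). The gripper opens to 87 mm and grips with 3 to 60 N. Pads are 19 mm wide; open, the fingers measure 117 mm over their backs; the gripper's body (75 mm by 190 mm) begins 51 mm behind the grasp point.
Start: joints at [57.725, 30.224, 82.088, -0, 67.689, -10.227], TCP at [0.235, 0.579, 0.234] pointing down, gripper open.
Joint ranges: [-176.69, 176.69], [-43.24, 126.21], [12.49, 139.97], [-82, 262], [0, 151.66], [-163.58, 163.58]. Speed limits (degrees/s): [159.86, 159.86, 180, 180, 180, 180].

## Interface

Orientations are given as a 3x3 rotation matrix whose columns are the frame's x, y, z axes.
In Python, from rig import bot, viewer, workorder, models gives the robot as it stands.
- The arm moves only by the shell command python3 -m jog 'ROWS'. ROWS is JSON, a list of rows, each a list of 7 numbers: the opening, from 0 (shut) to 1 (fully open), then the shift along the tool's x, y, z in m, then the turn, a rotation vector about the tool's x, y, z in degrees. In form: [[claw, x, y, z, ax, ay, az], ...]. A call has 1 to 20 rows; each row is the pose to reach, as a shift and turn from the pose commanded when the call began, along the tool's axes at that moment; what a row does not reach only later rows make up. A row lasts 1/8 s, in which the tool goes at most 62.5 mm and 10.7 degrees, less where a joint would pass 70% of its speed; a pose out of reach is approached as far as the arm can. A call with a gripper value outside its range is refused whole. The fingers move at their own pace and stop on an object; the grip force is fixed at half the most. Time passes only in rows, so rows that repeat a pose let the fingers close. It gives the time, the measured TCP pose, the force, the opening and the grip force at its end, in the units of the state.
- bot.read_state(): the state, without advancing time (a new reading comes with each control period).
- viewer.capture(name): name is "scene" or "top" or "wrist"; returns (picture, depth): 384x512x3 uint8, blue, green, red; 384x512 float32, m along the optical axis (not along the pixel's ray), 0 where there is no reading.
- viewer.camera_info(name): a dict with "fx", "fy", "cx", "cy" (pixels), "dist_coeffs" ([k1, k2, p1, p2, k3] as OpenCV has them; the pictures are not rectified), "world_to_cam" (4x4, takes a point from world to camera coordinates). Camera axes: x right, y down, z forward; pixel columns grow to the right and rows downward; lengths in m; the calibration is good to about 2 mm. A picture is of the moment at which its call begins: read the wrist's pose just before it. camera_info takes no time and is no camera call; for the wrist camera it gives the pose at the moment of the call.
- workorder.hand_in(): hands the job in; it is judged then, once.
Trained networks look in the newest picture that a camera, given by its name, has taken for a name from the list of things; names that differ only in an ending like _2 or _b are one class to them, and where a whole thing is asked for, a point or a joint stands for the part that bears it (a point fixed in the world has none). Each returns a list of dicts, best first, with "p" (0 to 1); they miss things now and then, are a little off and sometimes report something else, mostly with a low value. They report only what shows in the picture. A call takes as long as a camera call. They do not tell look-alikes from the thing itself.
- models.outline_of(camera, thing): "mask" (384x512 bool, what is visible of it).
- models.tip_of(camera, thing): "xyz" ([x, y, z] in m, in world coordinates, good to about 4 mm: a listed point, or the origin of a listed thing).
The state is a dict: "time_s": time; "joint_positions": joint angles; "qvel": joint speeds; "tau": joint torques, N m; "position": TCP position; "tcp_rot": TCP orientation; "force": force on the tool from outside, world axes, zero at the start; "moment": the same for the moment, N m; "opening": opening from 0.0 (shut) to 1.0 (fully open); "grasp_force": force on a finger pad.
Only numpy, scipy, OpenCV 4.12 (cv2) and the standard library are available. Lean on these libraries where they do the work, as an engineer would, in place of code of your own. Each camera call takes 0.05 s, during which the arm holds its last target. There are 200 camera calls.

## Working session

There is one attempt and no reset: what is moved stays moved. The work goes in short steps, Python scripts to look and compute and a shell command to move; the robot and the scene stay as the last step left them, time stands still between calls to the robot, and variables do not carry over. Pictures are saved under pics/ and viewed, at most 14 in all, crops included, and the job is handed in when it is done.

```bash
ls; mkdir -p pics; python3 - <<'E'
from rig import bot,viewer
import cv2,numpy as np
s=bot.read_state();print(s)
for n in("scene","top"):
    p,d=viewer.capture(n);cv2.imwrite(f"pics/{n}0.png",p);np.save(f"pics/{n}0.npy",d)
    i=viewer.camera_info(n);print(n,i["fx"],i["cx"],i["cy"],np.round(i["world_to_cam"],3).tolist(),i["dist_coeffs"])
a=cv2.imread("pics/top0.png");cv2.imwrite("pics/top0b.png",cv2.resize(a,(800,600)))
E
```

```text
pics
{'time_s': 0.0, 'joint_positions': array([ 5.77265215e+01,  3.02786571e+01,  8.21566195e+01,  5.66170986e-04,
        6.76907199e+01, -1.02251853e+01]), 'qvel': array([-0.0109246 , -0.07635865,  0.02476093,  0.14795728, -0.12464268,
       -0.01977538]), 'tau': array([-6.77826256e-05, -4.40049255e+01, -1.76593870e+01,  6.31737057e-02,
        5.80512767e-02, -1.68939659e-04]), 'position': array([0.23417621, 0.57869543, 0.23257365]), 'tcp_rot': array([[-9.26866131e-01,  3.75390168e-01, -1.18193719e-03],
       [ 3.75391816e-01,  9.26864362e-01, -1.85443635e-03],
       [ 3.99358293e-04, -2.16250379e-03, -9.99997582e-01]]), 'force': array([ 0.93714867, -0.19143707, -0.26797379]), 'moment': array([-0.09279422,  0.01240988, -0.01392073]), 'grasp_force': 0.0, 'opening': 1.0006129848565093}
scene 498.3830555094993 247.00888865197987 182.81855769759403 [[0.706, 0.708, 0.019, -0.368], [0.523, -0.503, -0.688, -0.203], [-0.477, 0.496, -0.725, 1.61], [0.0, 0.0, 0.0, 1.0]] [-0.06119375  0.          0.          0.          0.        ]
top 389.9110693493269 255.64639915499666 189.02082106547778 [[0.005, -1.0, 0.019, -0.011], [-0.995, -0.006, -0.099, 0.515], [0.099, -0.018, -0.995, 1.087], [0.0, 0.0, 0.0, 1.0]] [-0.04876329  0.          0.          0.          0.        ]
```

View pics/top0b.png

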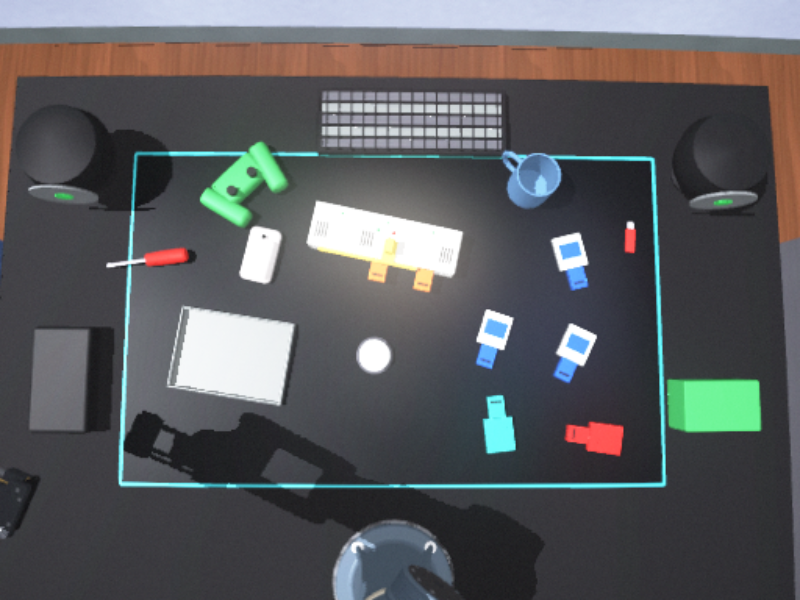

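View pics/scene0.png

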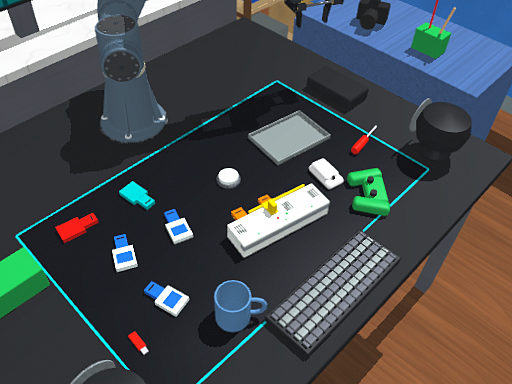

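Top view (800x600): white dock at (385,238) with orange handles at (378,270) and (424,282), so bays 1 and 0 are occupied and bay 2 is empty. The tray is at (232,355), the fresh blue cartridges at (570,260), (495,338) and (575,352). The turquoise (498,425) and red (595,437) cartridges are look-alikes; their handles are neither orange nor blue, so I leave them alone.

```bash
cat > h.py <<'E'
import numpy as np,cv2
from rig import bot,viewer,models
def grab(n,save=None):
    i=viewer.camera_info(n);p,d=viewer.capture(n)
    if save: cv2.imwrite(save,p)
    return p,d,i
def cloud(d,i):
    K=np.array([[i["fx"],0,i["cx"]],[0,i["fy"],i["cy"]],[0,0,1]])
    v,u=np.mgrid[:384,:512]
    q=cv2.undistortPoints(np.stack([u,v],-1).reshape(-1,1,2).astype(np.float64),K,np.array(i["dist_coeffs"])).reshape(384,512,2)
    P=np.dstack([q*d[...,None],d]); T=np.linalg.inv(i["world_to_cam"])
    W=P@T[:3,:3].T+T[:3,3]; W[d<=0]=np.nan
    return W
def hsv(p): return cv2.cvtColor(p,cv2.COLOR_BGR2HSV)
def col(p,name):
    h=hsv(p); r={"blue":((105,120,90),(125,255,255)),"orange":((8,130,120),(19,255,255)),"yellow":((22,120,120),(34,255,255))}[name]
    return cv2.inRange(h,*map(np.array,r))>0
def carts(p,W,color,zlo,zhi,amin=15):
    """body blobs in the height band that contain the handle colour -> (origin xy, yaw deg of x axis, size)"""
    z=W[...,2]; m=((z>zlo)&(z<zhi)).astype(np.uint8); c=col(p,color); out=[]
    n,l,s,_=cv2.connectedComponentsWithStats(m)
    for k in range(1,n):
        if s[k,4]<amin: continue
        b=(l==k); hm=b&c
        if hm.sum()<10: continue
        pts=W[b][:,:2].astype(np.float32); (c0,sz,a)=cv2.minAreaRect(pts)
        ax=cv2.boxPoints((c0,sz,a)); e1=ax[1]-ax[0]; e2=ax[2]-ax[1]
        e=e1 if np.hypot(*e1)>np.hypot(*e2) else e2; e=e/np.hypot(*e)
        t=(pts-np.array(c0))@np.array([-e[1],e[0]]); lo=(pts-np.array(c0))@e
        # handle end is the narrow one
        w=[np.ptp(t[lo>lo.max()-.02]),np.ptp(t[lo<lo.min()+.02])]
        if w[0]<w[1]: e=-e
        yx=np.mgrid[:384,:512]; 
        out.append(dict(c=np.round(c0,4),yaw=round(float(np.degrees(np.arctan2(e[1],e[0]))),1),size=np.round(sz,3),w=np.round(w,3),px=[int(np.where(b)[1].mean()),int(np.where(b)[0].mean())],z=round(float(np.median(W[b][:,2])),4)))
    return out
def rect(W,m):
    c0,sz,a=cv2.minAreaRect(W[m][:,:2].astype(np.float32)); return np.round(c0,4),np.round(sz,4),round(a,2)
E
python3 - <<'E'
from h import *
p,d,i=grab("top"); W=cloud(d,i); z=W[...,2]
for c in carts(p,W,"blue",.006,.025): print(c)
yy,xx=np.mgrid[:384,:512]
roi=(xx>190)&(xx<300)&(yy>120)&(yy<185)
print("dock",rect(W,roi&(z>.044)&(z<.056)))
print("orange",[ (np.round(np.nanmedian(W[l],0),4)) for l in [col(p,"orange")&roi&(xx<256),col(p,"orange")&roi&(xx>=256)]])
m=col(p,"yellow")&roi&(z>.07);print("grip",np.nanmedian(W[m],0),m.sum())
roi=(xx>100)&(xx<195)&(yy>190)&(yy<265)
print("tray",rect(W,roi&(z>.011)&(z<.022)),np.nanmedian(z[roi]))
print(models.tip_of("top","dock")[:1],models.tip_of("top","lock_grip")[:1],models.tip_of("top","tray")[:1])
E
```

```text
{'c': array([ 0.7453, -0.2689]), 'yaw': 49.1, 'size': array([0.067, 0.026]), 'w': array([0.023, 0.021]), 'px': [344, 111], 'z': 0.0137}
{'c': array([ 0.5815, -0.3335]), 'yaw': 12.9, 'size': array([0.101, 0.055]), 'w': array([0.055, 0.031]), 'px': [365, 165], 'z': 0.0127}
{'c': array([ 0.4378, -0.1768]), 'yaw': -19.0, 'size': array([0.054, 0.101]), 'w': array([0.05 , 0.031]), 'px': [314, 215], 'z': 0.0133}
{'c': array([ 0.4109, -0.3293]), 'yaw': -25.8, 'size': array([0.054, 0.102]), 'w': array([0.05 , 0.031]), 'px': [366, 224], 'z': 0.0131}
dock (array([0.6139, 0.0213]), array([0.2708, 0.0871]), 78.4)
orange [array([nan, nan, nan]), array([nan, nan, nan])]
grip [nan nan nan] 0
tray (array([0.4067, 0.3008]), array([0.2114, 0.151 ]), 81.42) 0.0020779532925192523
[{'xyz': [0.5831, 0.0284, 0.0008], 'p': 0.92}] [{'xyz': [0.6014, 0.0107, 0.0691], 'p': 0.85}] [{'xyz': [0.408, 0.2997, 0.0015], 'p': 0.86}]
  return np.nanmean(a, axis, out=out, keepdims=keepdims)
```

```bash
R='[1,-0.508,-0.387,-0.05,0,0,-10.4]'; python3 -m jog '[[1,-0.508,-0.387,-0.05,0,0,-10.4],[1,-0.508,-0.387,-0.05,0,0,-10.4],[1,-0.508,-0.387,-0.05,0,0,-10.4],[1,-0.508,-0.387,-0.05,0,0,-10.4],[1,-0.508,-0.387,-0.05,0,0,-10.4],[1,-0.508,-0.387,-0.05,0,0,-10.4],[1,-0.508,-0.387,-0.05,0,0,-10.4],[1,-0.508,-0.387,-0.05,0,0,-10.4],[1,-0.508,-0.387,-0.05,0,0,-10.4],[1,-0.508,-0.387,-0.05,0,0,-10.4],[1,-0.508,-0.387,-0.05,0,0,-10.4],[1,-0.508,-0.387,-0.05,0,0,-10.4],[1,-0.508,-0.387,-0.05,0,0,-10.4],[1,-0.508,-0.387,-0.05,0,0,-10.4]]'
python3 - <<'E'
from h import *
p,d,i=grab("wrist","pics/w1.png");W=cloud(d,i);np.save("pics/w1.npy",W)
h=hsv(p);
print(i["world_to_cam"].round(3).tolist())
for n in("top",):
    p,d,i=grab(n);h=hsv(p);print(h[176,242],h[180,271],h[158,249],h[170,218],h[157,250])
E
```

```text
time_s: 2.05
position: [0.5591, 0.0316, 0.2835]
tcp_rot: [[-0.98, 0.2, -0.001], [0.2, 0.98, 0.0], [0.001, 0.0, -1.0]]
force: [-0.5, 0.8, -0.3]
opening: 1.0
grasp_force: 0.0
[[0.199, 0.98, 0.0, -0.143], [0.95, -0.193, 0.247, -0.568], [0.242, -0.049, -0.969, 0.302], [0.0, 0.0, 0.0, 1.0]]
[ 12 133 244] [ 24 123 255] [120  20  76] [120  25 102] [124  28  74]
```

View pics/w1.png

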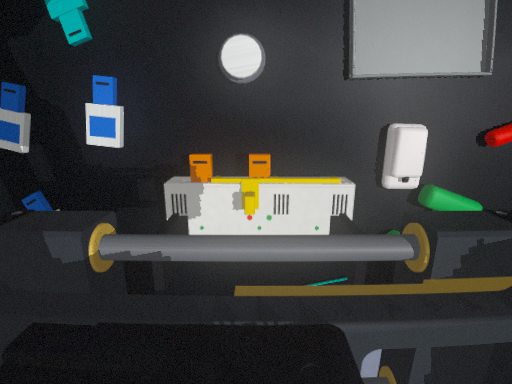

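The wrist view shows the dock at (260,205), the orange handles of bays 0 and 1 at (201,168) and (260,166), and the grip block at (250,197). Only two old cartridges are present.

```bash
python3 - <<'E'
from h import *
p=cv2.imread("pics/w1.png");W=np.load("pics/w1.npy");z=W[...,2];yy,xx=np.mgrid[:384,:512]
for c,x0,x1 in(("orange",180,220),("orange",240,280),("yellow",240,262)):
    m=col(p,c)&(xx>x0)&(xx<x1)&(yy>145)&(yy<216); q=W[m]
    if c=="yellow": m=m&(z>.07)
    else: m=m&(z>.034)&(z<.046)
    print(c,m.sum(),np.nanmedian(W[m],0).round(4),rect(W,m))
m=(xx>160)&(xx<360)&(yy>180)&(yy<216)&(z>.046)&(z<.056)&~col(p,"yellow")
print("top",rect(W,m),np.nanmedian(z[m]))
# face line: bar front edge from yellow bar
m=col(p,"yellow")&(xx>160)&(xx<345)&(yy>170)&(yy<188)&(z>.04)&(z<.06); print("bar",rect(W,m),np.nanmedian(z[m]))
q=W[m];print(np.polyfit(q[:,1],q[:,0],1))
m=(yy>20)&(yy<100)&(xx>215)&(xx<270)&(z>.015);print("dial",W[m].mean(0),np.ptp(W[m],0))
E
```

```text
orange 535 [ 0.5465 -0.0504  0.0385] (array([ 0.546 , -0.0505]), array([0.0296, 0.0379]), 78.35)
orange 457 [0.5607 0.0321 0.0386] (array([0.5599, 0.0321]), array([0.0286, 0.032 ]), 78.78)
yellow 211 [0.5984 0.011  0.0814] (array([0.6005, 0.0105]), array([0.0132, 0.0249]), 78.35)
top (array([0.6047, 0.0235]), array([0.2707, 0.0493]), 78.5) 0.048693993992879187
bar (array([0.5849, 0.0506]), array([0.1803, 0.012 ]), 78.43) 0.05172855453270425
[0.19362819 0.57224821]
dial [0.40900728 0.03752883 0.02043151] [0.05458054 0.05434114 0.00796309]
```

```bash
python3 -m jog '[[0.6,-0.045,-0.0127,0.08,0,0,0],[0.6,-0.045,-0.0127,0.14,0,0,0],[0.6,-0.045,-0.0127,0.19,0,0,0],[0.6,-0.045,-0.0127,0.215,0,0,0],[0.6,-0.045,-0.0127,0.215,0,0,0],[0,-0.045,-0.0127,0.215,0,0,0],[0,-0.045,-0.0127,0.215,0,0,0],[0,-0.045,-0.0127,0.215,0,0,0],[0,-0.045,-0.0127,0.215,0,0,0],[0,-0.045,-0.0127,0.215,0,0,0],[0,-0.045,-0.0127,0.215,0,0,0]]'
```

```text
time_s: 3.52
position: [0.6021, 0.009, 0.0692]
tcp_rot: [[-0.979, 0.202, 0.001], [0.202, 0.979, 0.001], [-0.001, 0.001, -1.0]]
force: [-0.4, 4.1, 5.0]
opening: 0.157
grasp_force: 30.0
```

```bash
python3 -m jog '[[0,0,0.006,0,0,0,0],[0,0,0.012,0,0,0,0],[0,0,0.018,0,0,0,0],[0,0,0.024,0,0,0,0],[0,0,0.029,0,0,0,0],[0,0,0.030,0,0,0,0],[0,0,0.030,0,0,0,0]]'
```

```text
time_s: 4.4
position: [0.6078, 0.0366, 0.0692]
tcp_rot: [[-0.98, 0.201, 0.0], [0.201, 0.98, -0.002], [-0.0, -0.002, -1.0]]
force: [-1.9, -1.6, 5.6]
opening: 0.158
grasp_force: 30.0
```

```bash
python3 -m jog '[[0.6,0,0.03,0,0,0,0],[0.6,0,0.029,0,0,0,0],[0.6,0,0.029,-0.02,0,0,0],[0.6,0.0,0.02,-0.04,0,0,0],[0.6,0.05,-0.015,-0.04,0,0,0],[0.6,0.05,-0.015,-0.02,0,0,0],[0.6,0.05,-0.015,0.02,0,0,0],[0.6,0.05,-0.015,0.03,0,0,0],[0.6,0.05,-0.015,0.03,0,0,0],[0,0.05,-0.015,0.03,0,0,0],[0,0.05,-0.015,0.03,0,0,0],[0,0.05,-0.015,0.03,0,0,0],[0,0.05,-0.015,0.03,0,0,0]]'
```

```text
time_s: 6.02
position: [0.5562, 0.0332, 0.0392]
tcp_rot: [[-0.979, 0.202, 0.001], [0.202, 0.979, -0.0], [-0.001, 0.0, -1.0]]
force: [0.1, 0.8, 2.3]
opening: 0.342
grasp_force: 30.0
```

```bash
python3 -m jog '[[0,0.02,0,0,0,0,0],[0,0.04,0,0,0,0,0],[0,0.06,0,0,0,0,0],[0,0.077,0,0,0,0,0],[0,0.08,0,-0.025,0,0,0],[0,0.09,0.01,-0.06,0,0,0],[0,0.11,0.04,-0.065,0,0,0],[0,0.13,0.08,-0.065,0,0,0],[0,0.155,0.12,-0.065,0,0,0],[0,0.18,0.16,-0.065,0,0,-1],[0,0.20,0.20,-0.065,0,0,-2],[0,0.22,0.24,-0.065,0,0,-3],[0,0.235,0.265,-0.065,0,0,-3],[0,0.241,0.275,-0.065,0,0,-3],[0,0.241,0.275,-0.065,0,0,-3]]'
```

```text
time_s: 7.9
position: [0.3749, 0.3511, 0.1034]
tcp_rot: [[-0.989, 0.149, -0.0], [0.149, 0.989, -0.0], [0.0, -0.001, -1.0]]
force: [0.6, -0.1, -1.1]
opening: 0.345
grasp_force: 30.0
```

```bash
python3 -m jog '[[0,0,0,0.03,0,0,0],[0,0,0,0.06,0,0,0],[0,0,0,0.078,0,0,0],[0,0,0,0.085,0,0,0],[0,0,0,0.085,0,0,0],[0.6,0,0,0.085,0,0,0],[0.6,0,0,0.085,0,0,0],[0.6,0,0,0.085,0,0,0],[0.6,0,0,0.04,0,0,0],[0.6,0,0,0,0,0,0],[0.6,0,0,0,0,0,0]]'
python3 - <<'E'
from h import *
p,d,i=grab("scene","pics/s2.png");W=cloud(d,i)
m=col(p,"orange");print(m.sum())
cv2.imwrite("pics/s2c.png",cv2.resize(p[60:290,80:400],(800,575)))
E
```

```text
time_s: 9.28
position: [0.377, 0.3524, 0.1064]
tcp_rot: [[-0.989, 0.15, 0.006], [0.15, 0.989, 0.004], [-0.006, 0.004, -1.0]]
force: [0.2, -0.1, 0.1]
opening: 0.597
grasp_force: 0.0
18560
```

View pics/s2c.png

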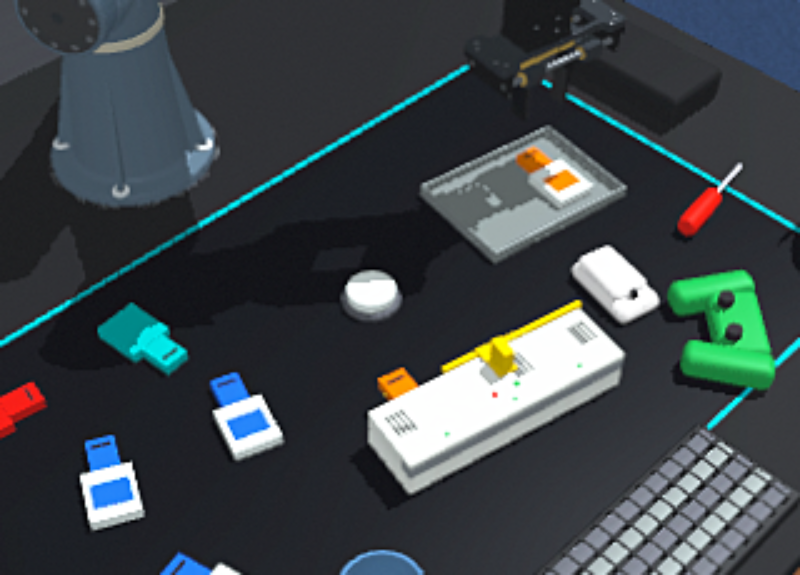

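The scene crop shows one old cartridge flat in the tray at (560,180), and the bar slid left. Next is the bay 0 cartridge.

```bash
python3 -m jog '[[0.6,-0.03,-0.05,0,0,0,1],[0.6,-0.06,-0.1,0,0,0,2],[0.6,-0.09,-0.15,0,0,0,3],[0.6,-0.12,-0.2,0,0,0,3],[0.6,-0.15,-0.25,0,0,0,3],[0.6,-0.18,-0.3,0,0,0,3],[0.6,-0.2,-0.345,0,0,0,3],[0.6,-0.221,-0.372,0,0,0,3],[0.6,-0.221,-0.372,0.03,0,0,3],[0.6,-0.221,-0.372,0.055,0,0,3],[0.6,-0.221,-0.372,0.066,0,0,3],[0.6,-0.221,-0.372,0.066,0,0,3],[0,-0.221,-0.372,0.066,0,0,3],[0,-0.221,-0.372,0.066,0,0,3],[0,-0.221,-0.372,0.066,0,0,3],[0,-0.221,-0.372,0.066,0,0,3]]'
```

```text
time_s: 11.32
position: [0.5381, -0.0499, 0.0382]
tcp_rot: [[-0.979, 0.202, 0.001], [0.202, 0.979, -0.0], [-0.001, -0.0, -1.0]]
force: [-0.5, -0.7, 2.6]
opening: 0.343
grasp_force: 30.0
```

```bash
python3 -m jog '[[0,0.02,0,0,0,0,0],[0,0.04,0,0,0,0,0],[0,0.06,0,0,0,0,0],[0,0.077,0,0,0,0,0],[0,0.08,0,-0.025,0,0,0],[0,0.09,0.01,-0.06,0,0,0],[0,0.11,0.04,-0.065,0,0,0],[0,0.13,0.08,-0.065,0,0,0],[0,0.155,0.12,-0.065,0,0,0],[0,0.18,0.16,-0.065,0,0,-1],[0,0.20,0.20,-0.065,0,0,-2],[0,0.22,0.24,-0.065,0,0,-3],[0,0.23,0.26,-0.065,0,0,-3],[0,0.236,0.270,-0.065,0,0,-3],[0,0.236,0.270,-0.065,0,0,-3],[0,0.236,0.270,-0.03,0,0,-3],[0,0.236,0.270,0,0,0,-3],[0,0.236,0.270,0.015,0,0,-3],[0,0.236,0.270,0.0205,0,0,-3],[0,0.236,0.270,0.0205,0,0,-3]]'
```

```text
time_s: 13.82
position: [0.3615, 0.2616, 0.0171]
tcp_rot: [[-0.988, 0.152, -0.0], [0.152, 0.988, -0.0], [0.0, -0.0, -1.0]]
force: [-1.0, -0.3, -1.9]
opening: 0.343
grasp_force: 30.0
```

```bash
python3 -m jog '[[0.6,0,0,0,0,0,0],[0.6,0,0,0,0,0,0],[0.6,0,0,0,0,0,0],[0.6,0,0,-0.04,0,0,0],[0.6,0,0,-0.09,0,0,0],[0.6,-0.03,-0.05,-0.12,0,0,1],[0.6,-0.06,-0.1,-0.15,0,0,2],[0.6,-0.09,-0.15,-0.18,0,0,3],[0.6,-0.12,-0.2,-0.2,0,0,3],[0.6,-0.15,-0.25,-0.22,0,0,3],[0.6,-0.18,-0.3,-0.24,0,0,3],[0.6,-0.2,-0.345,-0.25,0,0,3],[0.6,-0.221,-0.4,-0.25,0,0,3],[0.6,-0.24,-0.44,-0.25,0,0,3],[0.6,-0.244,-0.48,-0.25,0,0,3],[0.6,-0.244,-0.48,-0.25,0,0,3],[0.6,-0.244,-0.48,-0.25,0,0,3]]'
python3 - <<'E'
from h import *
p,d,i=grab("wrist","pics/w3.png");W=cloud(d,i);np.save("pics/w3.npy",W)
for c in carts(p,W,"blue",.005,.025): print("w",c)
print(bot.read_state()["position"].round(4))
p,d,i=grab("top","pics/t3.png");W=cloud(d,i)
for c in carts(p,W,"blue",.006,.025): print("t",c)
q=cv2.imread("pics/w3.png");r=np.vstack([q,p]);cv2.imwrite("pics/wt3.png",cv2.resize(r,(400,600)) if 0 else np.hstack([cv2.resize(q,(400,300)),cv2.resize(p,(400,300))]))
E
```

```text
time_s: 15.95
position: [0.5296, -0.2482, 0.2667]
tcp_rot: [[-0.979, 0.202, -0.001], [0.202, 0.979, 0.001], [0.001, 0.001, -1.0]]
force: [-0.5, -0.3, -0.3]
opening: 0.601
grasp_force: 0.0
w {'c': array([ 0.4378, -0.1786]), 'yaw': -18.5, 'size': array([0.053, 0.101]), 'w': array([0.052, 0.03 ]), 'px': [293, 92], 'z': 0.0126}
w {'c': array([ 0.4112, -0.3281]), 'yaw': -25.8, 'size': array([0.053, 0.101]), 'w': array([0.053, 0.03 ]), 'px': [183, 96], 'z': 0.0125}
w {'c': array([ 0.5848, -0.3338]), 'yaw': 15.7, 'size': array([0.102, 0.052]), 'w': array([0.034, 0.031]), 'px': [212, 207], 'z': 0.0127}
w {'c': array([ 0.7034, -0.2514]), 'yaw': -92.2, 'size': array([0.078, 0.032]), 'w': array([0.027, 0.027]), 'px': [277, 267], 'z': 0.016}
[ 0.5297 -0.2477  0.2668]
t {'c': array([ 0.7455, -0.2673]), 'yaw': -128.2, 'size': array([0.069, 0.028]), 'w': array([0.022, 0.024]), 'px': [344, 111], 'z': 0.0144}
t {'c': array([ 0.6085, -0.3239]), 'yaw': -17.7, 'size': array([0.007, 0.021]), 'w': array([0.007, 0.007]), 'px': [363, 157], 'z': 0.0131}
t {'c': array([ 0.4376, -0.1778]), 'yaw': -18.5, 'size': array([0.052, 0.101]), 'w': array([0.051, 0.03 ]), 'px': [314, 215], 'z': 0.0131}
```

View pics/wt3.png

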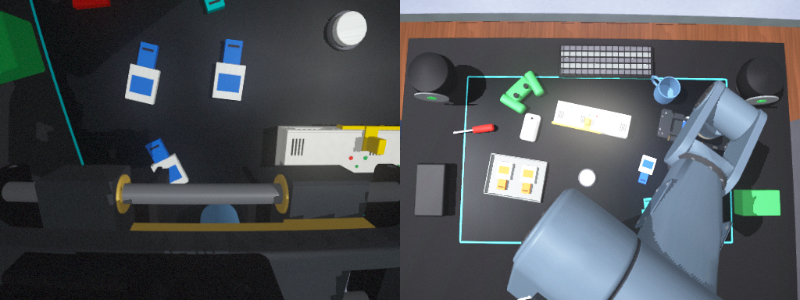

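Wrist view on the left, top view on the right: both old cartridges lie in the tray and the three fresh ones are confirmed blue-handled. Fresh A, at (0.438,-0.178), goes first.

```bash
python3 -m jog '[[0.6,0.05,0.02,0.04,0,0,3],[0.6,0.1,0.04,0.08,0,0,6.9],[0.6,0.142,0.054,0.12,0,0,6.9],[0.6,0.142,0.054,0.16,0,0,6.9],[0.6,0.142,0.054,0.20,0,0,6.9],[0.6,0.142,0.054,0.235,0,0,6.9],[0.6,0.142,0.054,0.253,0,0,6.9],[0.6,0.142,0.054,0.253,0,0,6.9],[0,0.142,0.054,0.253,0,0,6.9],[0,0.142,0.054,0.253,0,0,6.9],[0,0.142,0.054,0.253,0,0,6.9],[0,0.142,0.054,0.253,0,0,6.9],[0,0.142,0.054,0.193,0,0,6.9],[0,0.142,0.054,0.193,0,0,6.9]]'
```

```text
time_s: 17.8
position: [0.4035, -0.1685, 0.0763]
tcp_rot: [[-0.948, 0.318, 0.005], [0.318, 0.948, -0.004], [-0.006, -0.002, -1.0]]
force: [-0.5, 0.3, -2.0]
opening: 0.342
grasp_force: 30.0
```

```bash
python3 -m jog '[[0,0,0.04,-0.02,0,0,0],[0,-0.005,0.08,-0.02,0,0,-3],[0,-0.01,0.12,-0.02,0,0,-6.9],[0,-0.0145,0.147,-0.01,0,0,-6.9],[0,-0.0145,0.147,0.02,0,0,-6.9],[0,-0.0145,0.147,0.036,0,0,-6.9],[0,-0.0145,0.147,0.036,0,0,-6.9],[0,-0.0145,0.147,0.036,0,0,-6.9]]'
python3 - <<'E'
from h import *
s=bot.read_state();print(s["position"].round(4),s["tcp_rot"].round(3).tolist())
p,d,i=grab("scene");W=cloud(d,i)
p0=cv2.resize(p[120:280,150:350],(800,640))[:600];cv2.imwrite("pics/s4.png",p0)
E
```

```text
time_s: 18.8
position: [0.4624, -0.0328, 0.0381]
tcp_rot: [[-0.979, 0.202, -0.0], [0.202, 0.979, 0.0], [0.0, -0.0, -1.0]]
force: [0.5, 0.1, -1.2]
opening: 0.339
grasp_force: 30.0
[ 0.4624 -0.0328  0.0381] [[-0.979, 0.202, -0.0], [0.202, 0.979, 0.0], [0.0, -0.0, -1.0]]
```

View pics/s4.png

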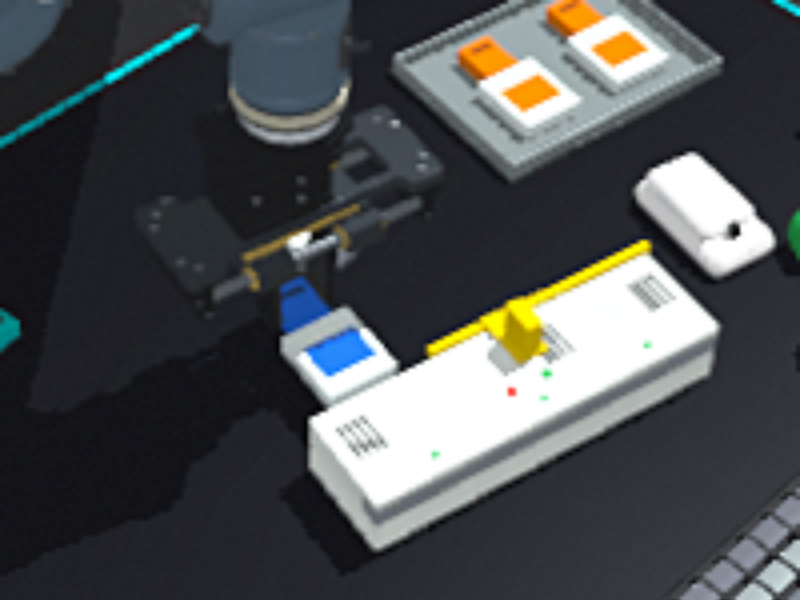

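The crop shows fresh A level in the gripper at (340,350), lined up in front of bay 0. I'll check its height and lateral offset against the dock.

```bash
cat >> h.py <<'E'
O=np.array([.582,.0282]);th=np.radians(-11.6);U=np.array([np.cos(th),np.sin(th)]);V=np.array([-U[1],U[0]])
def dk(x): x=np.asarray(x)[...,:2]-O; return np.stack([x@U,x@V],-1)
def held(y0):
    p,d,i=grab("scene");W=cloud(d,i);D=dk(W);z=W[...,2]
    dt=(D[...,0]>.05)&(D[...,0]<.07)&(abs(D[...,1])<.12)&(z>.04)&(z<.06)
    dz=.050-np.nanmedian(z[dt])
    b=(D[...,0]>-.12)&(D[...,0]<-.011)&(abs(D[...,1]-y0)<.04)&(z>.03)&(z<.047)
    b&=~((D[...,0]<-.075)&(abs(D[...,1]-y0)>.017))
    lab=b&col(p,"blue")
    w=b&(D[...,0]>-.070)
    q=np.c_[D[w],z[w]+dz]; pl=np.linalg.lstsq(np.c_[q[:,:2]-[ -.045,y0],np.ones(len(q))],q[:,2],rcond=None)[0]
    print("dz",dz.round(4),"n",w.sum(),"slope x,y",pl[:2].round(3),"z top@-45:",pl[2].round(4),"rect",rect(np.dstack([D,z]),w&(abs(z+dz-(pl[2]+(D[...,0]+.045)*pl[0]))<.003)))
    s=bot.read_state();print("tcp dock",dk(s["position"]).round(4),s["position"][2].round(4),"F",s["force"].round(1),"open",round(float(s["opening"]),3))
E
python3 -c "
from h import *
held(-.084)"
```

```text
dz -0.0006 n 345 slope x,y [-0.03   0.029] z top@-45: 0.0369 rect (array([-0.0426, -0.084 ]), array([0.0546, 0.053 ]), 0.1)
tcp dock [-0.1044 -0.0839] 0.0386 F [-0.4 -0.6 -1.2] open 0.339
```

```bash
python3 -m jog '[[0,0,0,-0.002,0,0,0],[0,-0.01,0,-0.002,0,0,0],[0,-0.02,0,-0.002,0,0,0],[0,-0.03,0,-0.002,0,0,0],[0,-0.03,0,-0.002,0,0,0]]'; python3 -c "
from h import *
held(-.084)"
```

```text
time_s: 19.52
position: [0.4939, -0.0394, 0.0402]
tcp_rot: [[-0.979, 0.202, 0.003], [0.202, 0.979, -0.001], [-0.003, -0.0, -1.0]]
force: [-0.6, -0.0, 0.5]
opening: 0.34
grasp_force: 30.0
dz -0.0006 n 335 slope x,y [0.018 0.037] z top@-45: 0.0392 rect (array([-0.0405, -0.085 ]), array([0.0586, 0.0533]), 0.29)
tcp dock [-0.0728 -0.0839] 0.0403 F [ 0.8 -0.1  0.9] open 0.336
```

```bash
python3 -m jog '[[0,-0.01,0,0,0,0,0],[0,-0.02,0,0,0,0,0],[0,-0.03,0,0,0,0,0],[0,-0.038,0,0,0,0,0],[0,-0.043,0,0,0,0,0],[0,-0.046,0,0,0,0,0],[0,-0.048,0,0,0,0,0],[0,-0.048,0,0,0,0,0]]'; python3 -c "
from h import *
s=bot.read_state();print(dk(s['position']),s['force'])"
```

```text
time_s: 20.58
position: [0.5348, -0.0473, 0.0401]
tcp_rot: [[-0.979, 0.201, -0.009], [0.201, 0.98, 0.002], [0.009, 0.0, -1.0]]
force: [-8.4, -0.3, 8.5]
opening: 0.338
grasp_force: 30.0
[-0.03109702 -0.0834172 ] [-8.38008717 -0.27166818  8.5329829 ]
```

```bash
python3 -m jog '[[0.6,0.0,0,0,0,0,0],[0.6,0.0,0,0,0,0,0],[0.6,0.02,0,-0.03,0,0,0],[0.6,0.02,0,-0.08,0,0,0],[0.6,0.02,0,-0.14,0,0,0],[0.6,0.02,0,-0.19,0,0,0],[0.6,0.02,0,-0.20,0,0,0],[0.6,0.02,0,-0.20,0,0,0]]'; cat >> h.py <<'E'
def bays(save=None):
    p,d,i=grab("wrist",save);W=cloud(d,i);D=dk(W);z=W[...,2];v=hsv(p)[...,2]
    for k,y in enumerate((-.084,0,.084)):
        b=(abs(D[...,1]-y)<.03)&(D[...,0]>-.11)&(D[...,0]<-.0005)&(z>.03)&(z<.0445)
        if b.sum()<20: print(k,"none",b.sum());continue
        bl=b&col(p,"blue"); q=D[b]; h=D[bl]; hz=np.nanmedian(z[bl]) if bl.sum() else 0
        wide=q[abs(q[:,1]-y)>.019]
        print(k,b.sum(),"handle end x",np.percentile(q[:,0],2).round(4),"handle mid y",((np.percentile(h[:,1],3)+np.percentile(h[:,1],97))/2).round(4) if len(h) else None,"z",round(float(hz),4),"body outside",len(wide),wide[:,0].min().round(4) if len(wide) else "")
    return p,D,z
E
python3 - <<'E'
from h import *
p,D,z=bays("pics/w5.png")
cv2.imwrite("pics/w5c.png",cv2.resize(p[90:240,100:400],(800,400)))
s=bot.read_state();print(dk(s['position']),s['position'])
E
```

```text
time_s: 21.58
position: [0.5196, -0.0444, 0.2403]
tcp_rot: [[-0.979, 0.202, 0.001], [0.202, 0.979, -0.0], [-0.001, -0.0, -1.0]]
force: [-0.0, -0.1, 0.0]
opening: 0.598
grasp_force: 0.0
0 857 handle end x -0.0441 handle mid y -0.0831 z 0.0385 body outside 43 -0.0044
1 none 16
2 none 17
[-0.0473946  -0.08361266] [ 0.51876076 -0.04417489  0.23903623]
```

View pics/w5c.png

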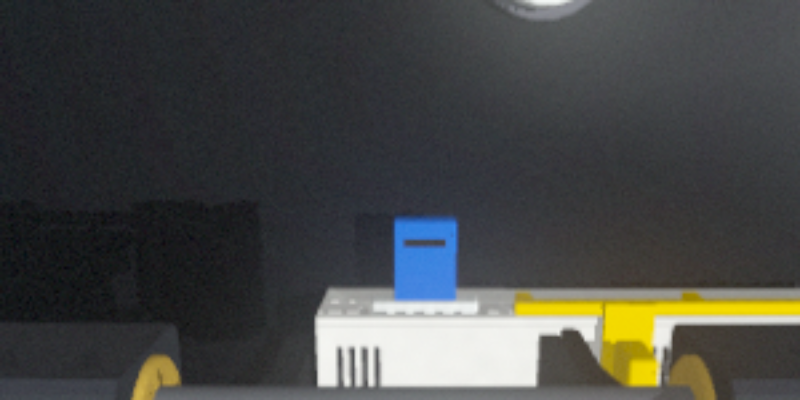

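The wrist crop shows fresh A's handle at (425,260), with its shoulders still about 4 mm out at (425,305). I'll push on the handle end with the fingers shut.

```bash
python3 -m jog '[[0,0.03,0,0.04,0,0,0],[0,0.03,0,0.09,0,0,0],[0,0.03,0,0.14,0,0,0],[0,0.03,0,0.18,0,0,0],[0,0.03,0,0.203,0,0,0],[0,0.03,0,0.203,0,0,0],[0,0.02,0,0.203,0,0,0],[0,0.013,0,0.203,0,0,0],[0,0.009,0,0.203,0,0,0],[0,0.005,0,0.203,0,0,0],[0,0.002,0,0.203,0,0,0],[0,-0.001,0,0.203,0,0,0],[0,-0.004,0,0.203,0,0,0],[0,-0.004,0,0.203,0,0,0]]'; python3 -c "
from h import *
s=bot.read_state();print(dk(s['position']),s['force'])"
```

```text
time_s: 23.38
position: [0.5154, -0.0434, 0.0363]
tcp_rot: [[-0.979, 0.201, -0.017], [0.201, 0.98, 0.004], [0.017, 0.0, -1.0]]
force: [-11.8, 0.4, 6.5]
opening: 0.005
grasp_force: 5.7
[-0.05089695 -0.08350725] [-11.81919986   0.3841247    6.53410452]
```

```bash
python3 -m jog '[[0,-0.003,0,0,0,0,0],[0,-0.006,0,0,0,0,0],[0,-0.006,0,0,0,0,0],[0,-0.006,0,0,0,0,0]]';  python3 -m jog '[[0,0.03,0,0,0,0,0],[0,0.03,0,-0.05,0,0,0],[0,0.03,0,-0.10,0,0,0],[0,0.03,0,-0.15,0,0,0],[0,0.01,0,-0.2,0,0,0],[0.6,0.01,0,-0.2,0,0,0],[0.6,0.01,0,-0.2,0,0,0]]'; python3 -c "
from h import *
bays()"
```

```text
time_s: 23.88
position: [0.5155, -0.0434, 0.0361]
tcp_rot: [[-0.979, 0.2, -0.029], [0.2, 0.98, 0.006], [0.029, 0.001, -1.0]]
force: [-18.6, -1.5, 13.8]
opening: 0.004
grasp_force: 9.8
time_s: 24.75
position: [0.5187, -0.0442, 0.2367]
tcp_rot: [[-0.979, 0.202, -0.001], [0.202, 0.979, 0.0], [0.001, 0.0, -1.0]]
force: [-0.6, 0.1, 0.9]
opening: 0.148
grasp_force: 0.0
0 711 handle end x -0.0384 handle mid y -0.0831 z 0.0386 body outside 0 
1 none 3
2 none 8
```

Fresh A is home (handle end at −38.4 mm). I'll re-measure the other two.

```bash
python3 - <<'E'
from h import *
s=bot.read_state();print(s["position"].round(4))
for n in("top","scene","wrist"):
    p,d,i=grab(n);W=cloud(d,i)
    for c in carts(p,W,"blue",.005,.025): print(n,c)
E
```

```text
[ 0.518  -0.044   0.2359]
top {'c': array([ 0.5818, -0.3339]), 'yaw': 13.9, 'size': array([0.101, 0.054]), 'w': array([0.054, 0.032]), 'px': [366, 165], 'z': 0.0126}
top {'c': array([ 0.4108, -0.3289]), 'yaw': -24.8, 'size': array([0.053, 0.102]), 'w': array([0.051, 0.031]), 'px': [366, 224], 'z': 0.0129}
scene {'c': array([ 0.406 , -0.3302]), 'yaw': -26.0, 'size': array([0.056, 0.116]), 'w': array([0.052, 0.029]), 'px': [123, 253], 'z': 0.0138}
scene {'c': array([ 0.5818, -0.3368]), 'yaw': 15.3, 'size': array([0.109, 0.055]), 'w': array([0.054, 0.032]), 'px': [166, 297], 'z': 0.0135}
scene {'c': array([ 0.7093, -0.2379]), 'yaw': 61.8, 'size': array([0.06 , 0.027]), 'w': array([0.024, 0.023]), 'px': [232, 302], 'z': 0.0091}
scene {'c': array([ 0.7614, -0.2204]), 'yaw': 43.4, 'size': array([0.016, 0.009]), 'w': array([0.009, 0.009]), 'px': [253, 311], 'z': 0.022}
scene {'c': array([ 0.7467, -0.2757]), 'yaw': -140.6, 'size': array([0.073, 0.025]), 'w': array([0.019, 0.02 ]), 'px': [232, 326], 'z': 0.0158}
wrist {'c': array([ 0.4116, -0.328 ]), 'yaw': -25.4, 'size': array([0.054, 0.102]), 'w': array([0.054, 0.032]), 'px': [38, 138], 'z': 0.0124}
wrist {'c': array([ 0.5474, -0.3421]), 'yaw': 101.0, 'size': array([0.025, 0.032]), 'w': array([0.019, 0.025]), 'px': [64, 226], 'z': 0.0122}
wrist {'c': array([ 0.6117, -0.3314]), 'yaw': -166.1, 'size': array([0.049, 0.043]), 'w': array([0.039, 0.04 ]), 'px': [83, 269], 'z': 0.0127}
```

```bash
python3 -m jog '[[0.6,0.015,-0.05,0.0,0,0,3],[0.6,0.03,-0.1,0.02,0,0,6],[0.6,0.045,-0.15,0.05,0,0,10],[0.6,0.06,-0.2,0.08,0,0,13.8],[0.6,0.075,-0.25,0.11,0,0,13.8],[0.6,0.084,-0.291,0.14,0,0,13.8],[0.6,0.084,-0.291,0.18,0,0,13.8],[0.6,0.084,-0.291,0.21,0,0,13.8],[0.6,0.084,-0.291,0.222,0,0,13.8],[0.6,0.084,-0.291,0.222,0,0,13.8],[0,0.084,-0.291,0.222,0,0,13.8],[0,0.084,-0.291,0.222,0,0,13.8],[0,0.084,-0.291,0.222,0,0,13.8],[0,0.084,-0.291,0.222,0,0,13.8],[0,0.084,-0.291,0.162,0,0,13.8],[0,0.084,-0.291,0.142,0,0,13.8],[0,0.084,-0.291,0.142,0,0,13.8]]'
```

```text
time_s: 27.08
position: [0.3789, -0.3131, 0.0963]
tcp_rot: [[-0.903, 0.43, 0.002], [0.43, 0.903, -0.003], [-0.003, -0.002, -1.0]]
force: [-0.3, 0.6, -1.6]
opening: 0.338
grasp_force: 30.0
```

```bash
python3 -m jog '[[0,0.01,0.045,0,0,0,0],[0,0.016,0.09,0,0,0,-3],[0,0.024,0.135,0,0,0,-6],[0,0.032,0.18,0,0,0,-10],[0,0.04,0.225,0,0,0,-13.8],[0,0.048,0.27,0,0,0,-13.8],[0,0.054,0.315,0,0,0,-13.8],[0,0.06,0.35,0,0,0,-13.8],[0,0.0634,0.371,0,0,0,-13.8],[0,0.0634,0.371,0.03,0,0,-13.8],[0,0.0634,0.371,0.055,0,0,-13.8],[0,0.0634,0.371,0.055,0,0,-13.8],[0,0.0634,0.371,0.055,0,0,-13.8]]'; python3 -c "
from h import *
held(0)"
```

```text
time_s: 28.7
position: [0.4802, 0.0498, 0.0398]
tcp_rot: [[-0.979, 0.202, -0.001], [0.202, 0.979, 0.0], [0.001, -0.0, -1.0]]
force: [0.1, 0.4, -1.1]
opening: 0.343
grasp_force: 30.0
dz -0.0004 n 289 slope x,y [0.01  0.019] z top@-45: 0.0376 rect (array([-0.0413, -0.0059]), array([0.0571, 0.0631]), 0.5)
tcp dock [-0.1036  0.0007] 0.0403 F [-0.1 -0.2 -0.9] open 0.342
```

```bash
python3 -m jog '[[0,0,0,-0.001,0,0,0],[0,-0.01,0,-0.001,0,0,0],[0,-0.02,0,-0.001,0,0,0],[0,-0.03,0,-0.001,0,0,0],[0,-0.03,0,-0.001,0,0,0]]'; python3 -c "
from h import *
held(0)"
```

```text
time_s: 29.38
position: [0.5124, 0.0432, 0.0414]
tcp_rot: [[-0.979, 0.202, 0.004], [0.202, 0.979, -0.001], [-0.004, 0.0, -1.0]]
force: [0.4, -0.1, 0.7]
opening: 0.339
grasp_force: 30.0
dz -0.0006 n 267 slope x,y [0.022 0.032] z top@-45: 0.0396 rect (array([-0.0435, -0.0012]), array([0.0522, 0.0538]), 3.4)
tcp dock [-0.0719  0.0007] 0.0413 F [-0.2 -0.1  1. ] open 0.339
```

```bash
python3 -m jog '[[0,-0.012,0,0,0,0,0],[0,-0.024,0,0,0,0,0],[0,-0.036,0,0,0,0,0],[0,-0.046,0,0,0,0,0],[0,-0.05,0,0,0,0,0],[0.5,-0.046,0,0,0,0,0],[0.5,-0.044,0,0,0,0,0],[0.5,-0.02,0,0,0,0,0],[0.5,0.012,0,0,0,0,0],[0,0.012,0,0.002,0,0,0],[0,0.012,0,0.002,0,0,0],[0,0.012,0,0.002,0,0,0],[0,0,0,0.002,0,0,0],[0,-0.010,0,0.002,0,0,0],[0,-0.018,0,0.002,0,0,0],[0,-0.022,0,0.002,0,0,0],[0,-0.026,0,0.002,0,0,0],[0,-0.030,0,0.002,0,0,0],[0,-0.034,0,0.002,0,0,0],[0,-0.034,0,0.002,0,0,0]]'
```

```text
time_s: 31.92
position: [0.5325, 0.0389, 0.0378]
tcp_rot: [[-0.979, 0.201, -0.023], [0.201, 0.98, 0.003], [0.023, -0.001, -1.0]]
force: [-14.5, 2.4, 7.3]
opening: 0.002
grasp_force: 6.9
```

```bash
python3 -m jog '[[0,0.03,0,0,0,0,0],[0,0.03,0,-0.05,0,0,0],[0,0.03,0,-0.10,0,0,0],[0,0.03,0,-0.15,0,0,0],[0,0.01,0,-0.2,0,0,0],[0.6,0.01,0,-0.2,0,0,0],[0.6,0.01,0,-0.2,0,0,0]]'; python3 - <<'E'
from h import *
bays()
s=bot.read_state();print(s["position"].round(4))
for n in("top","wrist"):
    p,d,i=grab(n);W=cloud(d,i)
    for c in carts(p,W,"blue",.005,.025): print(n,c)
E
```

```text
time_s: 32.8
position: [0.5324, 0.0391, 0.2385]
tcp_rot: [[-0.979, 0.202, -0.001], [0.202, 0.979, 0.0], [0.001, -0.0, -1.0]]
force: [0.8, -0.5, 0.2]
opening: 0.153
grasp_force: 0.0
0 692 handle end x -0.0385 handle mid y -0.0825 z 0.0385 body outside 0 
1 630 handle end x -0.0385 handle mid y 0.0001 z 0.0379 body outside 8 -0.0073
2 25 handle end x -0.0072 handle mid y None z 0.0 body outside 8 -0.0072
[0.5318 0.0391 0.2377]
top {'c': array([ 0.5815, -0.3331]), 'yaw': 13.6, 'size': array([0.101, 0.055]), 'w': array([0.054, 0.031]), 'px': [365, 165], 'z': 0.0128}
```

```bash
python3 -m jog '[[0.6,-0.01,-0.05,0.0,0,0,-3],[0.6,-0.024,-0.1,0.0,0,0,-8],[0.6,-0.036,-0.15,0.02,0,0,-14],[0.6,-0.048,-0.2,0.04,0,0,-20],[0.6,-0.06,-0.25,0.06,0,0,-25.8],[0.6,-0.072,-0.3,0.09,0,0,-25.8],[0.6,-0.085,-0.345,0.11,0,0,-25.8],[0.6,-0.09,-0.371,0.14,0,0,-25.8],[0.6,-0.09,-0.371,0.18,0,0,-25.8],[0.6,-0.09,-0.371,0.21,0,0,-25.8],[0.6,-0.09,-0.371,0.223,0,0,-25.8],[0.6,-0.09,-0.371,0.223,0,0,-25.8],[0,-0.09,-0.371,0.223,0,0,-25.8],[0,-0.09,-0.371,0.223,0,0,-25.8],[0,-0.09,-0.371,0.223,0,0,-25.8],[0,-0.09,-0.371,0.223,0,0,-25.8],[0,-0.09,-0.371,0.163,0,0,-25.8],[0,-0.09,-0.371,0.133,0,0,-25.8],[0,-0.09,-0.371,0.133,0,0,-25.8]]'
```

```text
time_s: 35.33
position: [0.5481, -0.3439, 0.1088]
tcp_rot: [[-0.97, -0.245, 0.004], [-0.245, 0.97, -0.004], [-0.003, -0.005, -1.0]]
force: [-0.3, -0.7, -1.0]
opening: 0.342
grasp_force: 30.0
```

```bash
python3 -m jog '[[0,-0.006,0.045,0,0,0,3],[0,-0.012,0.09,0,0,0,6],[0,-0.02,0.135,0,0,0,11],[0,-0.026,0.18,0,0,0,16],[0,-0.033,0.225,0,0,0,21],[0,-0.04,0.27,0,0,0,25.8],[0,-0.046,0.315,0,0,0,25.8],[0,-0.052,0.36,0,0,0,25.8],[0,-0.058,0.405,0,0,0,25.8],[0,-0.064,0.445,0,0,0,25.8],[0,-0.068,0.473,0,0,0,25.8],[0,-0.068,0.473,0.03,0,0,25.8],[0,-0.068,0.473,0.06,0,0,25.8],[0,-0.068,0.473,0.067,0,0,25.8],[0,-0.068,0.473,0.067,0,0,25.8],[0,-0.068,0.473,0.067,0,0,25.8]]'; python3 -c "
from h import *
held(.084)"
```

```text
time_s: 37.33
position: [0.4974, 0.1325, 0.0397]
tcp_rot: [[-0.979, 0.202, 0.001], [0.202, 0.979, 0.0], [-0.001, 0.0, -1.0]]
force: [-0.2, -0.3, -2.0]
opening: 0.335
grasp_force: 30.0
dz -0.0005 n 237 slope x,y [0.01  0.007] z top@-45: 0.0363 rect (array([-0.0456,  0.0815]), array([0.0488, 0.053 ]), 0.05)
tcp dock [-0.1037  0.0852] 0.0399 F [-0.1 -0.2 -1.6] open 0.34
```

```bash
python3 -m jog '[[0,0,-0.001,-0.002,0,0,0],[0,-0.01,-0.001,-0.002,0,0,0],[0,-0.02,-0.001,-0.002,0,0,0],[0,-0.03,-0.001,-0.002,0,0,0],[0,-0.03,-0.001,-0.002,0,0,0]]'; python3 -c "
from h import *
held(.084)"
```

```text
time_s: 38.0
position: [0.5159, 0.1267, 0.0393]
tcp_rot: [[-0.979, 0.202, -0.023], [0.202, 0.979, 0.001], [0.023, -0.003, -1.0]]
force: [-13.5, 5.4, 3.4]
opening: 0.34
grasp_force: 30.0
dz -0.0005 n 224 slope x,y [0.037 0.002] z top@-45: 0.0373 rect (array([-0.0455,  0.0802]), array([0.0527, 0.0487]), 89.06)
tcp dock [-0.0846  0.0832] 0.0394 F [-14.2   5.1   3.2] open 0.343
```

```bash
python3 -m jog '[[0,0.012,0,0,0,0,0],[0,0.026,0,0,0,0,0],[0,0.026,0,0,0,0,0]]'; python3 - <<'E'
from h import *
held(.084)
p,d,i=grab("scene");a=cv2.resize(p[125:245,195:355],(800,600));cv2.imwrite("pics/s6.png",a)
p,d,i=grab("wrist","pics/w6.png")
E
```

```text
time_s: 38.42
position: [0.4998, 0.131, 0.0411]
tcp_rot: [[-0.979, 0.202, -0.001], [0.202, 0.979, -0.0], [0.001, -0.0, -1.0]]
force: [0.2, -0.1, -1.7]
opening: 0.338
grasp_force: 30.0
dz -0.0004 n 263 slope x,y [0.05  0.041] z top@-45: 0.0393 rect (array([-0.0441,  0.0821]), array([0.0524, 0.051 ]), 87.9)
tcp dock [-0.0999  0.0843] 0.0413 F [ 0.6  0.1 -0.9] open 0.339
```

View pics/s6.png

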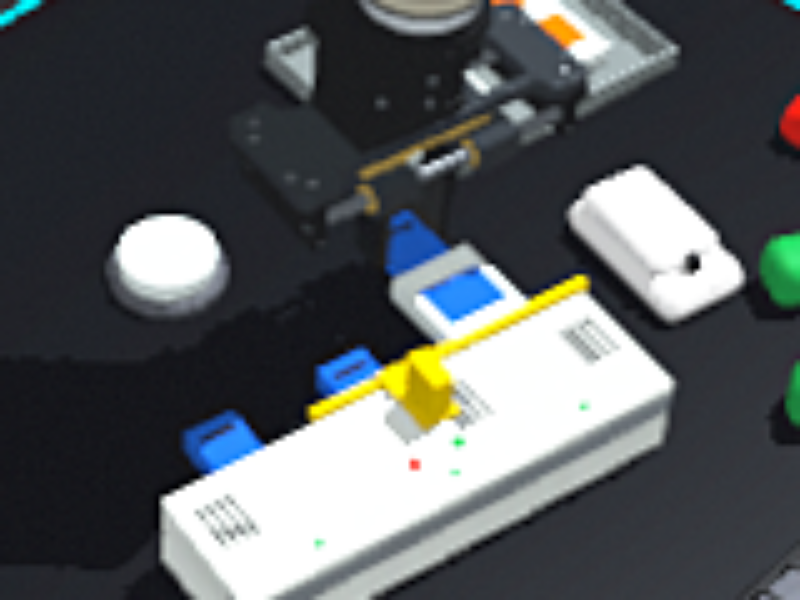

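View pics/w6.png

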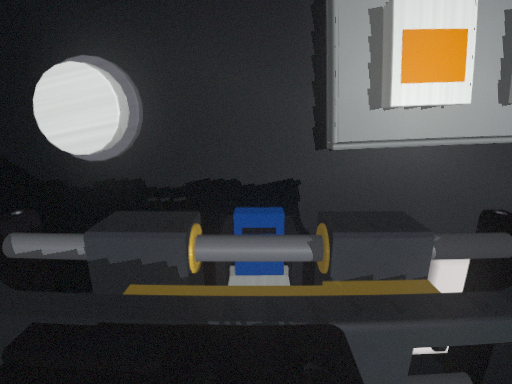

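The scene crop and wrist view show fresh C level at the mouth of bay 2, its body about 2 mm right of the gripper line. I'll shift left 2 mm and try again.

```bash
python3 -m jog '[[0,0,0.002,0,0,0,0],[0,-0.009,0.002,0,0,0,0],[0,-0.015,0.002,0,0,0,0],[0,-0.020,0.002,0,0,0,0],[0,-0.020,0.002,0,0,0,0]]'; python3 -c "
from h import *
held(.084)"
```

```text
time_s: 39.2
position: [0.5166, 0.1284, 0.0402]
tcp_rot: [[-0.979, 0.202, -0.009], [0.202, 0.979, -0.001], [0.009, -0.002, -1.0]]
force: [-5.4, -1.2, 0.4]
opening: 0.34
grasp_force: 30.0
dz -0.0004 n 227 slope x,y [0.066 0.037] z top@-45: 0.038 rect (array([-0.0442,  0.0827]), array([0.0495, 0.0535]), 0.1)
tcp dock [-0.0842  0.0851] 0.0402 F [-6.2 -1.1  0.6] open 0.339
```

```bash
python3 -m jog '[[0,0.004,0,0,0,0,0],[0,0.004,-0.0005,-0.002,0,0,0],[0,-0.002,-0.0005,-0.002,0,0,0],[0,-0.006,-0.0005,-0.002,0,0,0],[0,-0.006,-0.0005,-0.002,0,0,0]]'; python3 -c "
from h import *
held(.084)"
```

```text
time_s: 39.88
position: [0.5255, 0.1263, 0.0428]
tcp_rot: [[-0.979, 0.203, -0.003], [0.203, 0.979, -0.001], [0.003, -0.001, -1.0]]
force: [-4.9, -4.7, -1.6]
opening: 0.341
grasp_force: 30.0
dz -0.0003 n 239 slope x,y [0.027 0.044] z top@-45: 0.0401 rect (array([-0.0443,  0.0817]), array([0.0532, 0.0509]), 88.95)
tcp dock [-0.0751  0.0847] 0.0428 F [-3.7 -4.8 -1.5] open 0.343
```

```bash
python3 -m jog '[[0,0,-0.001,0.0005,0,0,0],[0,-0.01,-0.001,0.001,0,0,0],[0,-0.02,-0.001,0.0015,0,0,0],[0,-0.03,-0.001,0.0015,0,0,0],[0,-0.03,-0.001,0.0015,0,0,0]]'; python3 -c "
from h import *
held(.084)"
```

```text
time_s: 40.55
position: [0.5582, 0.1195, 0.0418]
tcp_rot: [[-0.979, 0.202, 0.004], [0.202, 0.979, -0.0], [-0.004, 0.001, -1.0]]
force: [0.6, -4.2, -2.1]
opening: 0.34
grasp_force: 30.0
dz -0.0005 n 125 slope x,y [-0.002  0.019] z top@-45: 0.039 rect (array([-0.037 ,  0.0792]), array([0.0344, 0.0436]), 6.62)
tcp dock [-0.0417  0.0847] 0.0418 F [ 1.7 -4.8 -2.4] open 0.338
```

```bash
python3 -m jog '[[0,-0.008,-0.001,0,0,0,0],[0,-0.014,-0.001,0,0,0,0],[0,-0.017,-0.001,0,0,0,0],[0.5,-0.014,-0.001,0,0,0,0],[0.5,-0.012,-0.001,0,0,0,0],[0.5,0.01,-0.001,0,0,0,0],[0.5,0.042,-0.001,0,0,0,0],[0,0.042,-0.001,0.002,0,0,0],[0,0.042,-0.001,0.003,0,0,0],[0,0.042,-0.001,0.003,0,0,0],[0,0.03,-0.001,0.003,0,0,0],[0,0.02,-0.001,0.003,0,0,0],[0,0.012,-0.001,0.003,0,0,0],[0,0.008,-0.001,0.003,0,0,0],[0,0.004,-0.001,0.003,0,0,0],[0,0,-0.001,0.003,0,0,0],[0,-0.003,-0.001,0.003,0,0,0],[0,-0.005,-0.001,0.003,0,0,0],[0,-0.005,-0.001,0.003,0,0,0]]'
```

```text
time_s: 42.98
position: [0.5492, 0.1201, 0.0372]
tcp_rot: [[-0.979, 0.202, -0.023], [0.202, 0.979, 0.002], [0.023, -0.003, -1.0]]
force: [-14.0, 5.5, 8.3]
opening: 0.006
grasp_force: 7.5
```

```bash
python3 -m jog '[[0,0.03,0,0,0,0,0],[0,0.03,0,-0.05,0,0,0],[0,0.03,-0.02,-0.10,0,0,0],[0,0.01,-0.05,-0.15,0,0,0],[0,0.01,-0.08,-0.2,0,0,0],[0.6,0.01,-0.08,-0.2,0,0,0],[0.6,0.01,-0.08,-0.2,0,0,0],[0.6,0.01,-0.08,-0.2,0,0,0]]'; python3 - <<'E'
from h import *
p,D,z=bays("pics/w7.png")
m=col(p,"yellow")&(z>.07);print("grip",np.nanmedian(D[m],0).round(4),m.sum())
s=bot.read_state();print(s["position"].round(4),dk(s["position"]).round(4))
q,d,i=grab("top");cv2.imwrite("pics/wt7.png",np.hstack([cv2.resize(p,(400,300)),cv2.resize(q,(400,300))]))
E
```

```text
time_s: 43.98
position: [0.5331, 0.0425, 0.2369]
tcp_rot: [[-0.98, 0.201, -0.004], [0.201, 0.98, 0.001], [0.004, -0.0, -1.0]]
force: [0.3, -0.9, -1.1]
opening: 0.259
grasp_force: 0.0
0 699 handle end x -0.0384 handle mid y -0.0826 z 0.0385 body outside 0 
1 608 handle end x -0.0385 handle mid y 0.0008 z 0.0379 body outside 1 -0.0068
2 640 handle end x -0.0384 handle mid y 0.0836 z 0.0385 body outside 3 -0.0068
grip [-0.0734  0.0119] 3600
[0.5332 0.0425 0.2369] [-0.0506  0.0042]
```

View pics/wt7.png

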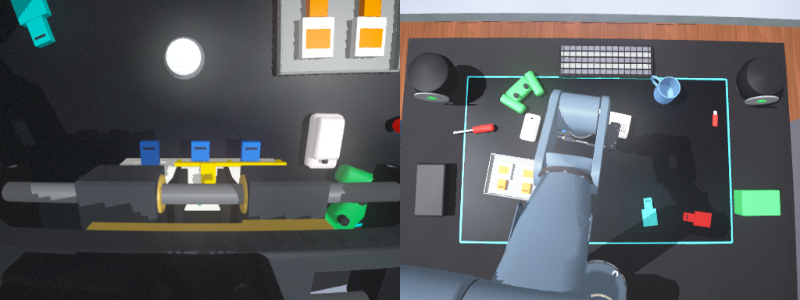

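All three blue handles protrude equally (−38.4 mm) and both old cartridges are in the tray. Now to lock.

```bash
python3 -m jog '[[0.6,-0.04,0.005,0,0,0,0],[0.6,-0.072,0.0098,0.03,0,0,0],[0.6,-0.072,0.0098,0.08,0,0,0],[0.6,-0.072,0.0098,0.13,0,0,0],[0.6,-0.072,0.0098,0.16,0,0,0],[0.6,-0.072,0.0098,0.168,0,0,0],[0.6,-0.072,0.0098,0.168,0,0,0],[0,-0.072,0.0098,0.168,0,0,0],[0,-0.072,0.0098,0.168,0,0,0],[0,-0.072,0.0098,0.168,0,0,0],[0,-0.072,0.0098,0.168,0,0,0],[0,-0.072,0.0098,0.168,0,0,0]]'
```

```text
time_s: 45.58
position: [0.6069, 0.0367, 0.0708]
tcp_rot: [[-0.979, 0.202, 0.0], [0.202, 0.979, -0.0], [-0.0, -0.0, -1.0]]
force: [-0.2, 0.2, 1.9]
opening: 0.157
grasp_force: 30.0
```

```bash
python3 -m jog '[[0,0,-0.006,0,0,0,0],[0,0,-0.012,0,0,0,0],[0,0,-0.018,0,0,0,0],[0,0,-0.024,0,0,0,0],[0,0,-0.029,0,0,0,0],[0,0,-0.031,0,0,0,0],[0,0,-0.031,0,0,0,0]]'
```

```text
time_s: 46.45
position: [0.6012, 0.009, 0.0708]
tcp_rot: [[-0.979, 0.204, 0.002], [0.204, 0.979, 0.004], [-0.001, 0.005, -1.0]]
force: [3.2, 10.5, 3.7]
opening: 0.162
grasp_force: 30.0
```

```bash
python3 -m jog '[[0.6,0,0.002,0,0,0,0],[0.6,0,0.002,0,0,0,0],[0.6,0,0.002,0,0,0,0],[0.6,0,0.002,-0.03,0,0,0],[0.6,0.04,0.002,-0.08,0,0,0],[0.6,0.072,0.002,-0.13,0,0,0],[0.6,0.072,0.002,-0.168,0,0,0],[0.6,0.072,0.002,-0.168,0,0,0],[0.6,0.072,0.002,-0.168,0,0,0]]'; python3 - <<'E'
from h import *
p,D,z=bays("pics/w8.png")
m=col(p,"yellow")&(z>.07)&(z<.09)&(D[...,0]>0)&(D[...,0]<.05);print("grip",np.nanmedian(D[m],0).round(4),m.sum())
q,d,i=grab("scene");W=cloud(d,i)
for c in carts(q,W,"orange",.010,.03): print(c)
cv2.imwrite("pics/ws8.png",np.hstack([cv2.resize(p,(400,300)),cv2.resize(q[60:290,80:400],(400,300))]))
E
```

```text
time_s: 47.58
position: [0.5299, 0.0226, 0.2379]
tcp_rot: [[-0.979, 0.202, -0.001], [0.202, 0.979, -0.0], [0.001, -0.0, -1.0]]
force: [-0.2, 0.4, -0.8]
opening: 0.598
grasp_force: 0.0
0 726 handle end x -0.0384 handle mid y -0.0829 z 0.0385 body outside 16 -0.0066
1 622 handle end x -0.0386 handle mid y 0.0001 z 0.0378 body outside 13 -0.0068
2 661 handle end x -0.0383 handle mid y 0.0837 z 0.0386 body outside 14 -0.0065
grip [ 0.0111 -0.0149] 106
{'c': array([0.4095, 0.3407]), 'yaw': -9.2, 'size': array([0.057, 0.105]), 'w': array([0.055, 0.034]), 'px': [300, 129], 'z': 0.0181}
{'c': array([0.4076, 0.2518]), 'yaw': -5.9, 'size': array([0.061, 0.087]), 'w': array([0.061, 0.022]), 'px': [280, 142], 'z': 0.0178}
```

View pics/ws8.png

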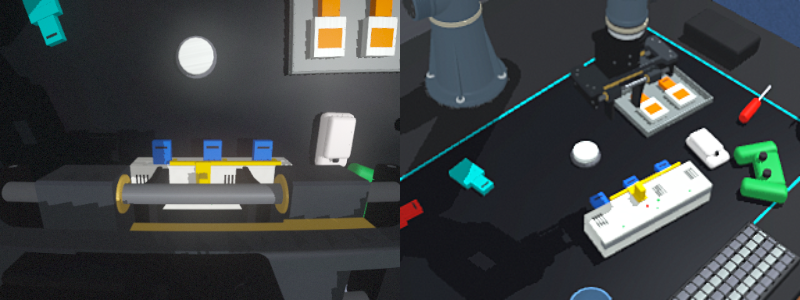

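The lock is fully right (grip at −14.9 mm), all three fresh cartridges are home, and the old ones lie flat in the tray. The gripper is clear of everything.

```bash
python3 -c "
from rig import workorder
print(workorder.hand_in())"
```

```text
the job is handed in; nothing more can be done
None
```

I've handed the job in: both old cartridges lie flat in the tray, all three fresh ones measured fully home, and the lock bar is fully right; the hand-in returned no verdict.

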